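Index the inspection lens over the zinc anode

ROBOT

A 7-joint arm with a two-finger parallel gripper is mounted at the origin on the work surface. World frame = base frame: x ahead of the robot, y to its left, z up, the work surface at z = 0. Lengths are in m, angles in degrees, forces in N, time in s.
With the tool pointing down it reaches from about 0.35 to 0.9 m from the base axis. Payload 19.9 kg.
Tool frame: the origin (TCP) lies midway between the tips of the shut fingers; the grasp point (between the pads) lies env.pinch_z behind it (env.pinch_z is the distance from the TCP to the grasp point, in m); z points along the fingers, y is the line along which they close (so a half turn about z gives the same grasp; the last joint's range is limited). The gripper opens to 94 mm and grips with 3 to 60 N. Pads are 16 mm wide; open, the fingers measure 119 mm over their backs; the gripper's body (75 mm by 177 mm) begins 78 mm behind the grasp point.
Start: joints at [-71.82, 23.915, -0.59, 92.452, 0.269, 63.638, -3.037], TCP at [0.219, 0.585, 0.205] pointing down, gripper open.
Joint ranges: [-161.28, 161.28], [-22.2, 115.67], [-73.04, 71.86], [3.21, 147.25], [-68.34, 248.33], [10.77, 114.83], [-161.83, 161.83]. Speed limits (degrees/s): [108.29, 108.29, 136.94, 136.94, 172.46, 172.46, 172.46].

INTERFACE

Orientations are given as a 3x3 rotation matrix whose columns are the frame's x, y, z axes.
In Python, from workcell import status, eyes, finish_job, env gives the robot as it stands.
- The arm moves only by the tool jog_arm, never from a script. Its argument "targets" is a list of rows, each an object of numbers: "dx", "dy", "dz": the shift along the tool's x, y, z each as a share of 25 mm, from -1 to 1; "wx", "wy", "wz": the turn, a rotation vector about the tool's x, y, z each as a share of 0.1 rad, from -1 to 1; "claw": the opening, from 0 (shut) to 1 (fully open). In form: [{"dx": .., "dy": .., "dz": .., "wx": .., "wy": .., "wz": .., "claw": ..}, ...]. A call has 1 to 12 rows; each row shifts and turns the commanded pose from where the row before left it, along the tool's axes as they then stand; what a row does not reach is not made up. A row lasts 1/10 s, in which the tool goes at most 50 mm and 8.59 degrees, less where a joint would pass 70% of its speed; a pose out of reach is approached as far as the arm can. A call with a number of a shift or a turn outside -1 to 1 is refused whole. A call with a gripper value outside its range is refused whole. The fingers move at their own pace and stop on an object; "grip_force" is the grip in N (left out, the last holds). Time passes only in rows, so rows that do not move let the fingers close. It gives the time, the measured TCP pose, the force, the opening and the grip force at its end, in the units of the state.
- status.get_obs(): the state, without advancing time (a new reading comes with each control period).
- eyes.camera(name): name is "side" or "top"; returns (picture, depth): 420x560x3 uint8, red, green, blue; 420x560 float32, m along the optical axis (not along the pixel's ray), 0 where there is no reading.
- eyes.camera_info(name): a dict with "fx", "fy", "cx", "cy" (pixels), "k1" (the pictures are not rectified: a ray, as slopes to the right and down, at radius r is drawn at 1 + k1 r^2 times it, then the intrinsics apply), "eye" and "rotation" of the camera in the world. Camera axes: x right, y up, looking along -z (the intrinsics and any distortion apply to the point x, -y, -z); pixel columns grow to the right and rows downward; lengths in m; the calibration is good to about 2 mm. A picture is of the moment at which its call begins. camera_info takes no time and is no camera call.
- finish_job(): hands the job in; it is judged then, once.
The state is a dict: "time_s": time; "q": joint angles; "qd": joint speeds; "tau": joint torques, N m; "position": TCP position; "ee_rot": TCP orientation; "contact_force": force on the tool from outside, world axes, zero at the start; "wrist_torque": the same for the moment, N m; "grip_width": finger opening in m; "finger_force": force on a finger pad.
Only numpy, scipy, OpenCV 4.12 (cv2) and the standard library are available. Lean on these libraries where they do the work, as an engineer would, in place of code of your own. Each camera call takes 0.05 s, during which the arm holds its last target. There are 200 camera calls.

TASK

Bring the inspection lens to stand over the zinc anode: hook a fingertip under the red pull ring of the swing arm's spring index pin, lift the pin out of its hole, swing the arm one hole so that the lens comes over the anode, and let the pin spring fully home in that hole. Hook and push only, gently; do not pinch or grip the ring, and leave the loose parts and the control box untouched where they are. Finish clear of everything.

Things in the scene. Friction and masses are not known exactly. Their poses are not given: they have to be found in the camera images.
- pivot (a point): Vertical pivot axis of the swing arm; this point is on top of the pivot bolt, 72 mm above the cart top. Its axes are those of the stand.
- stand: Grey base plate 320 x 280 mm, 12 mm thick, fixed to the cart. Origin on the pivot axis at the underside, z up, x from the pivot to the middle station; the pivot is at its middle. On the +x side are three flat painted station discs, 115 mm from the pivot at -28, 0 and +28 degrees, each carrying one small part.
- index_plate: Aluminium index plate fixed on the stand, 85 mm (x) by 235 mm (y), centred 95 mm to the -x side of the pivot, top at 45 mm. Origin and axes are those of the stand. Five 13 mm holes on a circle of 120 mm radius about the pivot, 28 degrees (0.489 rad) apart, the middle one on the -x axis.
- swing_arm (a joint): Angle of the white swing arm about the pivot, rad, counter-clockwise from above, +-1.03. Starts in the middle hole, 0 (play about +-0.015); holes at -0.977, -0.489, 0, 0.489, 0.977. Straight arm: ring on the robot side of the pivot, lens opposite, so the lens goes left when the ring goes right. Bar 30 mm wide, top at 60 mm. Light friction (1 N at the ring), stays where left; locked while the pin is in.
- index_pin (a joint): Lift of the spring pin, m: 0 fully down in its hole, at most 0.026. The 10 mm round-nosed pin reaches 12 mm into the hole, so it is clear of the plate above 0.012. Spring force down 4 N when down, 6 to 8 N when lifted; it never stays up by itself. On the plate between holes it rides at about 0.012 and drops into a hole by itself when it comes over one.
- pull_ring: Red ring on the pin, leaning back 50 degrees so that it faces up towards the robot. Origin at its centre, 94 mm from the pivot axis, 115 mm above the cart when the pin is down (pin axis: 120 mm). x: through the ring, towards the pivot and 50 degrees down; y level. Inner diameter 60 mm, outer 76, bar 8. Free under it down to the arm bar (60 mm). Over 30 N from the fingers counts as pinching.
- lens (a point): Centre of the round inspection lens (black rim, 60 mm outside diameter, thin glass) on the far end of the arm, 115 mm from the pivot, 100 mm above the cart top.
- zinc_anode: Matt dark-grey zinc cylinder, 34 mm diameter, 45 mm tall with a 6 mm stud on top, standing loose on the left or the right station disc. Origin at the centre of its underside, z up.
- fitting: Bright chrome pressure fitting, stepped cylinder, 32 mm diameter, 50 mm tall, loose on the other outer station disc. Origin at the centre of its underside.
- puck: White acetal spacer puck, 40 mm diameter, 18 mm tall, loose on the middle station disc, under the lens at the start. Origin at the centre of its underside.
- boot: Blue silicone sensor boot, a tapered plug 42 mm diameter, 60 mm tall, loose on the cart beside the stand. Origin at the centre of its underside.
- control_box: Black control box, 120 x 150 x 70 mm (x, y, z) with a red rocker switch on top (81 mm high), fixed to the cart on the other side of the stand. Origin at the centre of its underside.
Mind the look-alikes: they are no part of the job. Leave any orange look-alike of the zinc_anode alone.

How it is judged (in metres and radians):
On the way, in this order (a step that is already met when the one before it is completed fails the run):
1. the index pin is lifted clear of its hole by the fingers under the ring (value of joint index_pin above 0.012 m and contact force between pull_ring and the fingers above 0.5 N), for 0.1 s.
2. the pin is home in a hole with the lens over the zinc anode (horizontal distance between lens and zinc_anode below 0.016 m and value of joint index_pin below 0.003 m), for 0.2 s.
At the end, for the whole second after the job is handed in: The lens centre is within 16 mm of the anode's axis seen from above, the index pin is down within 2 mm of fully home, the arm is still, and the anode, fitting, puck and boot are each within 8 mm of where they started (horizontal distance between lens and zinc_anode below 0.016 m and value of joint index_pin below 0.002 m and velocity of joint swing_arm between -0.02 and 0.02 rad/s and distance of each of zinc_anode, fitting, puck, boot from where it was at the start of the episode below 0.008 m); the robot touches nothing.
It fails at once if the ring is pinched or forced: more than 30 N between fingers and ring (contact force between pull_ring and the fingers above 30 N).
It fails at once if a loose part is knocked, carried or lifted more than 12 mm (distance of any of zinc_anode, fitting, puck, boot from where it was at the start of the episode above 0.012 m).
It fails at once if the robot pushes on the control box with more than 2 N (contact force between control_box and the fingers above 2 N or contact force between control_box and the arm above 2 N).
It also fails if it takes over 64 s, if anything falls off the work surface, if the arm or the gripper's body presses on something with over 40 N, if the wrist force passes 120 N, or if a joint passes its speed limit or range.

## Working session

There is one attempt and no reset: what is moved stays moved. The work goes in short steps, Python scripts to look and compute and a tool call to move; the robot and the scene stay as the last step left them, time stands still between calls to the robot, and variables do not carry over. Pictures are saved under pics/ and viewed, at most 10 in all, crops included, and the job is handed in when it is done.

Besides the shell and the picture viewer there is one more tool, called after "Emit:" by a JSON object that holds its "method" and its "body". jog_arm: Moves the arm, as the interface text tells. Shift numbers are shares of 25 mm and turn numbers shares of 0.1 rad, none past 1 either way. Its arguments: {"type":"object","properties":{"targets":{"type":"array","items":{"type":"object","properties":{"dx":{"type":"number","minimum":-1,"maximum":1},"dy":{"type":"number","minimum":-1,"maximum":1},"dz":{"type":"number","minimum":-1,"maximum":1},"wx":{"type":"number","minimum":-1,"maximum":1},"wy":{"type":"number","minimum":-1,"maximum":1},"wz":{"type":"number","minimum":-1,"maximum":1},"claw":{"type":"number"}}}},"grip_force":{"type":"number"}},"required":["targets"]}

```bash
mkdir -p pics; ls
cat > h.py <<'E'
import numpy as np, cv2
from workcell import status, eyes, finish_job, env
def pts(name, d, uv):
    """pixels (N,2) + depth -> world points"""
    c=eyes.camera_info(name); uv=np.atleast_2d(np.asarray(uv,float))
    K=np.array([[c['fx'],0,c['cx']],[0,c['fy'],c['cy']],[0,0,1]])
    s=cv2.undistortPoints(uv[:,None],K,np.array([c['k1'],0,0,0.]))[:,0]
    z=d[uv[:,1].astype(int),uv[:,0].astype(int)]
    return np.array(c['eye'])+(np.c_[s[:,0],-s[:,1],-np.ones(len(s))]*z[:,None])@np.array(c['rotation']).T
def shot(name,tag):
    p,d=eyes.camera(name); cv2.imwrite(f'pics/{tag}.png',p[:,:,::-1]); np.savez(f'pics/{tag}.npz',p=p,d=d); return p,d
E
python3 - <<'E'
from h import *
for n in('top','side'):
    shot(n,n+'0'); print(eyes.camera_info(n))
o=status.get_obs(); print(o['position'],o['ee_rot'],o['time_s'],env.pinch_z)
a=[cv2.imread(f'pics/{n}0.png') for n in('top','side')]
E
```

```text
pics
{'fx': 506.2493370019624, 'fy': 506.2493370019624, 'cx': 278.7759319957061, 'cy': 207.99518064902068, 'k1': -0.09634530622773875, 'eye': array([0.42546834, 0.00281522, 1.31533899]), 'rotation': array([[-8.35756682e-03,  9.87892616e-01, -1.54913946e-01],
       [-9.99965061e-01, -8.23093391e-03,  1.45884855e-03],
       [ 1.66099261e-04,  1.54920726e-01,  9.87926891e-01]])}
{'fx': 487.23984755733653, 'fy': 487.23984755733653, 'cx': 280.4593292201434, 'cy': 209.89367544514832, 'k1': -0.010536575964214822, 'eye': array([ 0.567925  , -0.60890634,  0.84481781]), 'rotation': array([[ 0.99108067,  0.1102628 , -0.07484129],
       [-0.13260725,  0.76033183, -0.63585441],
       [-0.01320687,  0.64010751,  0.76817182]])}
[0.21934693 0.58488302 0.20491393] [[-9.36330376e-01  3.51120113e-01 -3.03807922e-04]
 [ 3.51120234e-01  9.36329781e-01 -1.05966021e-03]
 [-8.76036091e-05 -1.09886516e-03 -9.99999392e-01]] 0.1 0.0188
```

View pics/top0.png

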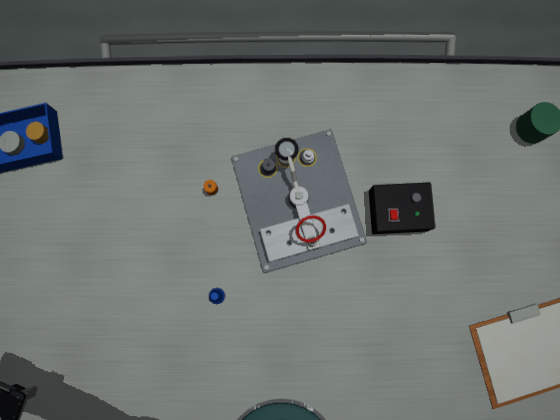

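View pics/side0.png

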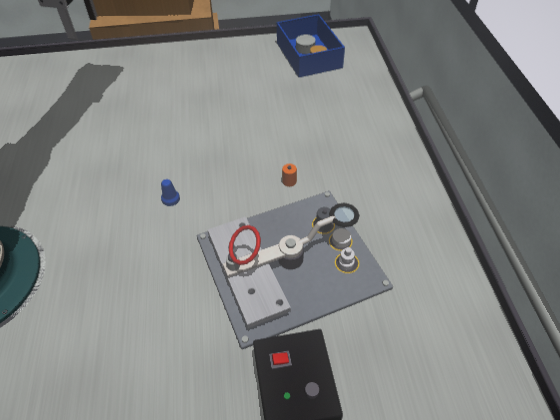

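Top view: ring at (311,229), pivot at (299,196), lens at (287,148). There are two anode candidates: the dark-grey cylinder at (267,167) on the left disc and the orange cylinder at (210,187) on the cart. The grey one fits, being matt dark grey and on a station disc. The chrome part at (308,156) is the fitting. I'll confirm with a crop and measure.

Run:
```python
from h import *
z=np.load('pics/top0.npz');p,d=z['p'],z['d']
s=np.load('pics/side0.npz')
a=cv2.resize(p[110:290,195:375,::-1],(540,540),interpolation=cv2.INTER_CUBIC)
cv2.imwrite('pics/crop0.png',a)
hsv=cv2.cvtColor(p,cv2.COLOR_RGB2HSV)
def red(p,box):
    h=cv2.cvtColor(p,cv2.COLOR_RGB2HSV); m=((h[...,0]<6)|(h[...,0]>174))&(h[...,1]>150)&(h[...,2]>60)
    k=np.zeros_like(m);k[box[1]:box[3],box[0]:box[2]]=1; return m&k
for n,P,D,b in(('top',p,d,(285,205,340,250)),('side',s['p'],s['d'],(215,210,275,280))):
    v,u=np.nonzero(red(P,b)); X=pts(n,D,np.c_[u,v]); X=X[(X[:,2]>.07)&(X[:,2]<.17)]
    c=(np.percentile(X,1,0)+np.percentile(X,99,0))/2
    print(n,len(X),'ring mid',c.round(4),np.percentile(X,[1,99],axis=0).round(3).tolist())
    q=X-X.mean(0);print('normal',np.linalg.svd(q,full_matrices=False)[2][2].round(3), 'mean',X.mean(0).round(4))
for n,uv in dict(pivot=(299,196),lens=(287,148),anode=(267,167),fit=(308,156),boot=(217,296),orange=(210,187),box=(403,205)).items():
    g=[(uv[0]+i,uv[1]+j) for i in(-2,0,2) for j in(-2,0,2)]
    print(n,np.median(pts('top',d,g),0).round(4))
# plate corner screws
for uv in((236,159),(329,132),(362,240),(267,268)): print(pts('top',d,[uv]).round(4))
```

```text
top 181 ring mid [ 0.5629 -0.0742  0.1178] [[0.535, -0.109, 0.093], [0.591, -0.039, 0.143]]
normal [-0.63  -0.164  0.759] mean [ 0.562  -0.0736  0.1167]
side 253 ring mid [ 0.5612 -0.0783  0.1173] [[0.533, -0.112, 0.094], [0.59, -0.044, 0.141]]
normal [ 0.621  0.166 -0.766] mean [ 0.5619 -0.08    0.1177]
pivot [ 0.6501 -0.0497  0.0698]
lens [ 0.7666 -0.0206  0.1011]
anode [0.729  0.0301 0.0559]
fit [ 0.7592 -0.0749  0.0524]
boot [0.405  0.1545 0.0577]
orange [0.6798 0.1767 0.0479]
box [ 0.6259 -0.3108  0.0686]
[[0.7622 0.1132 0.0119]]
[[ 0.834  -0.1351  0.0143]]
[[ 0.5435 -0.2126  0.0193]]
[[0.4745 0.0324 0.0118]]
```

View pics/crop0.png

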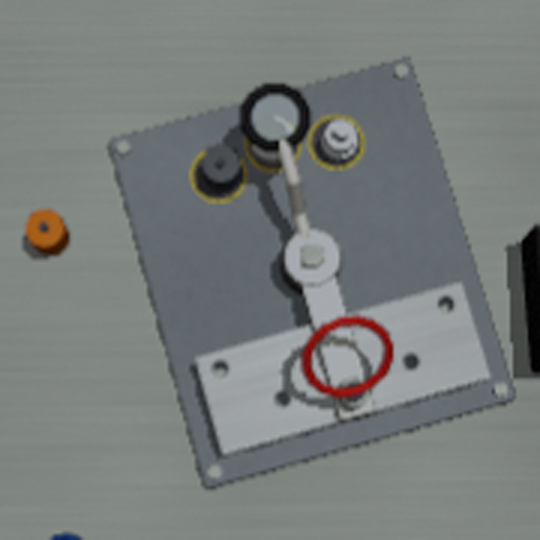

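The crop shows the dark-grey cylinder with a stud standing on the left yellow-ringed disc at crop (220,172), i.e. full-image pixel (268,167). That is the anode; the chrome fitting is on the right disc and the orange decoy is off the stand. The anode is at about +29° to the arm, so the arm goes to +0.489 (CCW) and the ring moves to the robot's right. I'll shut the fingers, rise and turn.

Emit:
{"method": "jog_arm", "body": {"targets": [{"wz": 1, "dz": -0.35, "claw": 0}, {"wz": 1, "dz": -0.35, "claw": 0}, {"wz": 1, "dz": -0.35, "claw": 0}, {"wz": 1, "dz": -0.35, "claw": 0}, {"wz": 1, "dz": -0.35, "claw": 0}, {"wz": 1, "dz": -0.35, "claw": 0}, {"wz": 1, "dz": -0.35, "claw": 0}, {"wz": 1, "dz": -0.35, "claw": 0}, {"wz": 1, "dz": -0.35, "claw": 0}, {"wz": 1, "dz": -0.35, "claw": 0}, {"wz": 1, "dz": -0.35, "claw": 0}, {"wz": 1, "dz": -0.35, "claw": 0}]}}

```text
schema error: expected keys dx, dy, dz, wx, wy, wz, claw
```

Emit:
{"method": "jog_arm", "body": {"targets": [{"dx": -0.9, "dy": 0.3}, {"dx": -0.9, "dy": 0.3}, {"dx": -0.9, "dy": 0.3}, {"dx": -0.9, "dy": 0.3}, {"dx": -0.9, "dy": 0.3}, {"dx": -0.9, "dy": 0.3}, {"dx": -0.9, "dy": 0.3}, {"dx": -0.9, "dy": 0.3}, {"dx": -0.9, "dy": 0.3}, {"dx": -0.9, "dy": 0.3}, {"dx": -0.9, "dy": 0.3}, {"dx": -0.9, "dy": 0.3}]}}

```text
schema error: expected keys dx, dy, dz, wx, wy, wz, claw
```

Emit:
{"method": "jog_arm", "body": {"targets": [{"dx": -0.9, "dy": 0.3}, {"dx": -0.9, "dy": 0.3}, {"dx": -0.9, "dy": 0.3}, {"dx": -0.9, "dy": 0.3}, {"dx": -0.9, "dy": 0.3}, {"dx": -0.9, "dy": 0.3}, {"dx": -0.9, "dy": 0.3}, {"dx": -0.9, "dy": 0.3}, {"dx": -0.9, "dy": 0.3}, {"dx": -0.9, "dy": 0.3}, {"dx": -0.9, "dy": 0.3}, {"dx": -0.9, "dy": 0.3}]}}

```text
schema error: expected keys dx, dy, dz, wx, wy, wz, claw
```

All keys are required in every row.

Emit:
{"method": "jog_arm", "body": {"targets": [{"dx": 0, "dy": 0, "dz": -0.35, "wx": 0, "wy": 0, "wz": 1, "claw": 0}, {"dx": 0, "dy": 0, "dz": -0.35, "wx": 0, "wy": 0, "wz": 1, "claw": 0}, {"dx": 0, "dy": 0, "dz": -0.35, "wx": 0, "wy": 0, "wz": 1, "claw": 0}, {"dx": 0, "dy": 0, "dz": -0.35, "wx": 0, "wy": 0, "wz": 1, "claw": 0}, {"dx": 0, "dy": 0, "dz": -0.35, "wx": 0, "wy": 0, "wz": 1, "claw": 0}, {"dx": 0, "dy": 0, "dz": -0.35, "wx": 0, "wy": 0, "wz": 1, "claw": 0}, {"dx": 0, "dy": 0, "dz": -0.35, "wx": 0, "wy": 0, "wz": 1, "claw": 0}, {"dx": 0, "dy": 0, "dz": -0.35, "wx": 0, "wy": 0, "wz": 1, "claw": 0}, {"dx": 0, "dy": 0, "dz": -0.35, "wx": 0, "wy": 0, "wz": 1, "claw": 0}, {"dx": 0, "dy": 0, "dz": -0.35, "wx": 0, "wy": 0, "wz": 1, "claw": 0}, {"dx": 0, "dy": 0, "dz": -0.35, "wx": 0, "wy": 0, "wz": 1, "claw": 0}, {"dx": 0, "dy": 0, "dz": -0.35, "wx": 0, "wy": 0, "wz": 1, "claw": 0}]}}

```text
time_s: 1.3
position: [0.2194, 0.585, 0.3104]
ee_rot: [[-0.008, 1.0, -0.0], [1.0, 0.008, -0.001], [-0.001, -0.0, -1.0]]
contact_force: [-0.2, 0.5, -0.7]
grip_width: 0.0022
finger_force: 0.0
```

Emit:
{"method": "jog_arm", "body": {"targets": [{"dx": -0.9, "dy": 0.3, "dz": 0, "wx": 0, "wy": 0, "wz": 0, "claw": 0}, {"dx": -0.9, "dy": 0.3, "dz": 0, "wx": 0, "wy": 0, "wz": 0, "claw": 0}, {"dx": -0.9, "dy": 0.3, "dz": 0, "wx": 0, "wy": 0, "wz": 0, "claw": 0}, {"dx": -0.9, "dy": 0.3, "dz": 0, "wx": 0, "wy": 0, "wz": 0, "claw": 0}, {"dx": -0.9, "dy": 0.3, "dz": 0, "wx": 0, "wy": 0, "wz": 0, "claw": 0}, {"dx": -0.9, "dy": 0.3, "dz": 0, "wx": 0, "wy": 0, "wz": 0, "claw": 0}, {"dx": -0.9, "dy": 0.3, "dz": 0, "wx": 0, "wy": 0, "wz": 0, "claw": 0}, {"dx": -0.9, "dy": 0.3, "dz": 0, "wx": 0, "wy": 0, "wz": 0, "claw": 0}, {"dx": -0.9, "dy": 0.3, "dz": 0, "wx": 0, "wy": 0, "wz": 0, "claw": 0}, {"dx": -0.9, "dy": 0.3, "dz": 0, "wx": 0, "wy": 0, "wz": 0, "claw": 0}, {"dx": -0.9, "dy": 0.3, "dz": 0, "wx": 0, "wy": 0, "wz": 0, "claw": 0}, {"dx": -0.9, "dy": 0.3, "dz": 0, "wx": 0, "wy": 0, "wz": 0, "claw": 0}]}}

```text
time_s: 2.5
position: [0.3128, 0.3152, 0.3103]
ee_rot: [[-0.012, 1.0, -0.0], [1.0, 0.012, -0.0], [-0.0, -0.0, -1.0]]
contact_force: [0.5, -0.1, 0.3]
grip_width: 0.0003
finger_force: 0.0
```

Emit:
{"method": "jog_arm", "body": {"targets": [{"dx": -0.9, "dy": 0.3, "dz": 0, "wx": 0, "wy": 0, "wz": 0, "claw": 0}, {"dx": -0.9, "dy": 0.3, "dz": 0, "wx": 0, "wy": 0, "wz": 0, "claw": 0}, {"dx": -0.9, "dy": 0.3, "dz": 0, "wx": 0, "wy": 0, "wz": 0, "claw": 0}, {"dx": -0.9, "dy": 0.3, "dz": 0, "wx": 0, "wy": 0, "wz": 0, "claw": 0}, {"dx": -0.9, "dy": 0.3, "dz": 0, "wx": 0, "wy": 0, "wz": 0, "claw": 0}, {"dx": -0.9, "dy": 0.3, "dz": 0, "wx": 0, "wy": 0, "wz": 0, "claw": 0}, {"dx": -0.9, "dy": 0.3, "dz": 0, "wx": 0, "wy": 0, "wz": 0, "claw": 0}, {"dx": -0.9, "dy": 0.3, "dz": 0, "wx": 0, "wy": 0, "wz": 0, "claw": 0}, {"dx": -0.9, "dy": 0.3, "dz": 0, "wx": 0, "wy": 0, "wz": 0, "claw": 0}, {"dx": -0.9, "dy": 0.3, "dz": 0, "wx": 0, "wy": 0, "wz": 0, "claw": 0}, {"dx": -0.9, "dy": 0.3, "dz": 0, "wx": 0, "wy": 0, "wz": 0, "claw": 0}, {"dx": -0.9, "dy": 0.3, "dz": 0, "wx": 0, "wy": 0, "wz": 0, "claw": 0}]}}

```text
time_s: 3.7
position: [0.406, 0.0464, 0.3104]
ee_rot: [[-0.012, 1.0, -0.0], [1.0, 0.012, 0.0], [0.0, -0.0, -1.0]]
contact_force: [-0.0, 0.6, -1.0]
grip_width: 0.0006
finger_force: 0.0
```

Emit:
{"method": "jog_arm", "body": {"targets": [{"dx": -0.9, "dy": 0.3, "dz": 0, "wx": 0, "wy": 0, "wz": 1, "claw": 0}, {"dx": -0.9, "dy": 0.3, "dz": 0, "wx": 0, "wy": 0, "wz": 1, "claw": 0}, {"dx": -0.9, "dy": 0, "dz": 0, "wx": 0, "wy": 0, "wz": 1, "claw": 0}, {"dx": -0.9, "dy": 0, "dz": 0, "wx": 0, "wy": 0, "wz": 1, "claw": 0}, {"dx": 0, "dy": 0, "dz": 0, "wx": 0, "wy": 0, "wz": 1, "claw": 0}, {"dx": 0, "dy": 0, "dz": 0, "wx": 0, "wy": 0, "wz": 1, "claw": 0}, {"dx": 0, "dy": 0, "dz": 0, "wx": 0, "wy": 0, "wz": 1, "claw": 0}, {"dx": 0, "dy": 0, "dz": 0, "wx": 0, "wy": 0, "wz": 1, "claw": 0}, {"dx": 0, "dy": 0, "dz": 0, "wx": 0, "wy": 0, "wz": 1, "claw": 0}, {"dx": 0, "dy": 0, "dz": 0, "wx": 0, "wy": 0, "wz": 1, "claw": 0}, {"dx": 0, "dy": 0, "dz": 0, "wx": 0, "wy": 0, "wz": 1, "claw": 0}, {"dx": 0, "dy": 0, "dz": 0, "wx": 0, "wy": 0, "wz": 1, "claw": 0}]}}

```text
time_s: 4.9
position: [0.4084, -0.0418, 0.3103]
ee_rot: [[0.929, 0.37, -0.0], [0.37, -0.929, -0.0], [-0.0, -0.0, -1.0]]
contact_force: [-0.5, -0.1, 0.1]
grip_width: 0.0
finger_force: 0.0
```

Emit:
{"method": "jog_arm", "body": {"targets": [{"dx": 0.5, "dy": 0.2, "dz": 0, "wx": 0, "wy": 0, "wz": 0.6, "claw": 0}, {"dx": 0.5, "dy": 0.2, "dz": 0, "wx": 0, "wy": 0, "wz": 0.57, "claw": 0}, {"dx": 0.5, "dy": 0.8, "dz": 0, "wx": 0, "wy": 1, "wz": 0, "claw": 0}, {"dx": 0.5, "dy": 0.8, "dz": 0, "wx": 0, "wy": 1, "wz": 0, "claw": 0}, {"dx": 0.5, "dy": 0.8, "dz": 0, "wx": 0, "wy": 1, "wz": 0, "claw": 0}, {"dx": 0, "dy": 0, "dz": 0, "wx": 0, "wy": 1, "wz": 0, "claw": 0}, {"dx": 0, "dy": 0, "dz": 0, "wx": 0, "wy": 1, "wz": 0, "claw": 0}, {"dx": 0, "dy": 0, "dz": 0, "wx": 0, "wy": 1, "wz": 0, "claw": 0}, {"dx": 0, "dy": 0, "dz": 0, "wx": 0, "wy": 1, "wz": 0, "claw": 0}, {"dx": 0, "dy": 0, "dz": 0, "wx": 0, "wy": 0, "wz": 0, "claw": 0}]}}

```text
time_s: 5.9
position: [0.4854, -0.0909, 0.3118]
ee_rot: [[0.739, 0.261, 0.621], [0.199, -0.965, 0.169], [0.643, -0.001, -0.766]]
contact_force: [-0.1, 0.6, -1.2]
grip_width: 0.0004
finger_force: 0.0
```

```bash
cat >> h.py <<'E'
from scipy.spatial.transform import Rotation as R
C=np.array([.5605,-.0745,.116]); yaw=np.radians(15); t=np.radians(40)
def frame(yaw,t=t):
    z=np.array([np.sin(t)*np.cos(yaw),np.sin(t)*np.sin(yaw),-np.cos(t)]); y=np.array([np.sin(yaw),-np.cos(yaw),0])
    return np.c_[np.cross(y,z),y,z]
def togo(P,Rt):
    o=status.get_obs(); A=np.array(o['ee_rot'])
    print('pos',np.round(o['position'],4),'q',np.round(o['q'],1),'F',np.round(o['contact_force'],1),'t',o['time_s'])
    print('shift/25mm',(A.T@(P-o['position'])/.025).round(2),'turn/.1',(R.from_matrix(A.T@Rt).as_rotvec()/.1).round(2))
E
python3 - <<'E'
from h import *
F=frame(yaw); togo(C-.07*F[:,2],F)
E
```

```text
pos [ 0.4854 -0.0909  0.3118] q [-32.4 -22.1  43.5 130.1  -6.3  30.4 -56.6] F [-0.1  0.6 -1.2] t 5.9
shift/25mm [-2.68  0.15  5.17] turn/.1 [-0.03 -0.    0.01]
```

Emit:
{"method": "jog_arm", "body": {"targets": [{"dx": 0, "dy": 0, "dz": 1, "wx": 0, "wy": 0, "wz": 0, "claw": 0}, {"dx": -0.5, "dy": 0, "dz": 0.9, "wx": 0, "wy": 0, "wz": 0, "claw": 0}, {"dx": -0.5, "dy": 0, "dz": 0.9, "wx": 0, "wy": 0, "wz": 0, "claw": 0}, {"dx": -0.5, "dy": 0.1, "dz": 0.9, "wx": 0, "wy": 0, "wz": 0, "claw": 0}, {"dx": -0.6, "dy": 0.05, "dz": 0.7, "wx": 0, "wy": 0, "wz": 0, "claw": 0}, {"dx": -0.6, "dy": 0, "dz": 0.7, "wx": 0, "wy": 0, "wz": 0, "claw": 0}, {"dx": 0, "dy": 0, "dz": 0, "wx": 0, "wy": 0, "wz": 0, "claw": 0}, {"dx": 0, "dy": 0, "dz": 0, "wx": 0, "wy": 0, "wz": 0, "claw": 0}]}}

```text
time_s: 6.7
position: [0.5082, -0.0789, 0.2031]
ee_rot: [[0.756, 0.274, 0.594], [0.204, -0.961, 0.184], [0.622, -0.018, -0.783]]
contact_force: [-0.7, 0.0, 1.6]
grip_width: 0.0006
finger_force: 0.0
```

Run:
```python
from h import *
F=frame(yaw); togo(C+.018*F[:,2],F)
p,d=shot('side','side1')
cv2.imwrite('pics/side1c.png',cv2.resize(p[130:340,130:410,::-1],(784,588)))
```

```text
pos [ 0.5082 -0.0789  0.2031] q [-52.6  -5.4  70.8 135.4 -50.5  22.  -11.3] F [-0.7  0.   1.6] t 6.7
shift/25mm [-0.53  0.49  4.72] turn/.1 [-0.24  0.27  0.01]
```

View pics/side1c.png

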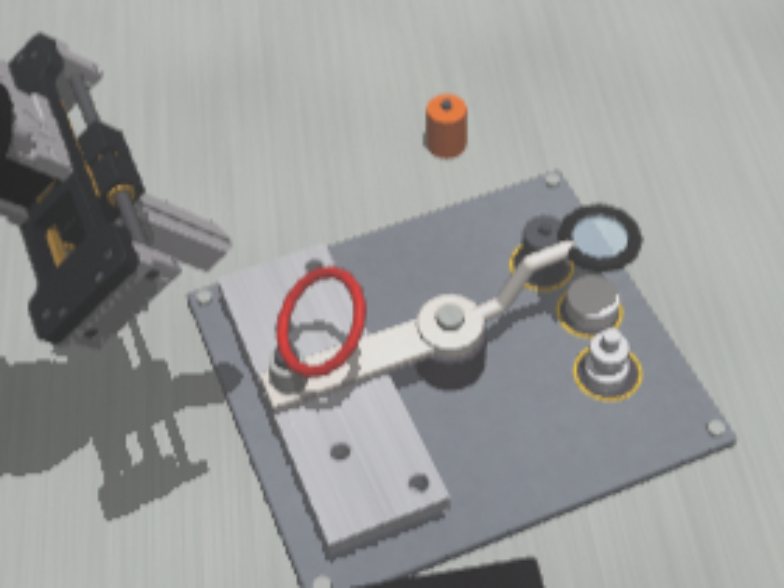

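The view shows the fingers at crop (215,250), up-left of the ring at (320,320), with everything in the scene undisturbed. The arm's redundancy is running into joint limits (j3 at 71°). I'll fit a quick kinematic model from the three readings so I can choose a comfortable tilt.

```bash
cat > kin.py <<'E'
import numpy as np, itertools
from scipy.optimize import least_squares
from scipy.spatial.transform import Rotation as R
AX='zyzyzyz'
lo=np.array([-161.28,-22.2,-73.04,3.21,-68.34,10.77,-161.83]);hi=np.array([161.28,115.67,71.86,147.25,248.33,114.83,161.83])
def fk(q,s,k,off=(0,0)):
    h,L1,a1,a2,L2,b,Lt=k; r=R.identity(); p=np.array([0,0,h])
    link={2:[a1,0,L1],4:[a2,0,L2],6:[b,0,Lt]}
    q=np.array(q,float)+[0,0,0,0,0,0,off[0]]
    for i in range(7):
        r=r*R.from_euler(AX[i],s[i]*q[i],degrees=True)
        if i in(2,4,6) and i!=6: p=p+r.apply(link[i])
        if i==5: p=p+r.apply(link[6])
    return p,r
E
python3 - <<'E'
from kin import *; from h import status
o=status.get_obs()
D=[([-71.82,23.915,-.59,92.452,.269,63.638,-3.037],[.21935,.58488,.20491],[[-.9363,.3511,0],[.3511,.9363,-.001],[0,-.001,-1]]),
([-32.4,-22.1,43.5,130.1,-6.3,30.4,-56.6],[.4854,-.0909,.3118],[[.739,.261,.621],[.199,-.965,.169],[.643,-.001,-.766]]),
(o['q'],o['position'],o['ee_rot'])]
best=[]
k0=[.35,.4,0,0,.4,0,.25]
for s3 in itertools.product([1,-1],repeat=4):
  s=[s3[0],1,s3[1],1,s3[2],1,s3[3]]
  for off in(0,90,180,-90):
    e=sum((R.from_matrix(np.array(m)).inv()*fk(q,s,k0,(off,))[1]).magnitude() for q,_,m in D)
    best.append((e,s,off))
best.sort(key=lambda x:x[0]); print(best[:3])
e,s,off=best[0]
f=least_squares(lambda k:np.r_[np.concatenate([fk(q,s,k,(off,))[0]-p for q,p,_ in D]),1e-3*(k-k0)],k0)
print(f.x.round(4),f.fun[:9].round(4))
E
```

```text
[(0.0022013025433866252, [-1, 1, -1, 1, -1, 1, -1], -90), (1.803044142558715, [1, 1, 1, 1, 1, 1, 1], -90), (1.9951583538254398, [-1, 1, -1, 1, 1, 1, -1], -90)]
[ 0.2334  0.4893  0.0601 -0.0548  0.4396  0.0465  0.3068] [-0.029   0.0104 -0.0014 -0.0059  0.0084  0.0077  0.0035 -0.0016 -0.0063]
```

```bash
cat >> kin.py <<'E'
S=[-1,1,-1,1,-1,1,-1]
def fk(q,k):
    h,L1,a1,a2,L2,b,Lt,y1,y2,y3=k; r=R.identity(); p=np.array([0,0,h]); q=np.array(q,float); q[6]-=90
    link={2:[a1,y1,L1],4:[a2,y2,L2],5:[b,y3,Lt]}
    for i in range(7):
        r=r*R.from_euler(AX[i],S[i]*q[i],degrees=True)
        if i in link: p=p+r.apply(link[i])
    return p,r
E
python3 - <<'E'
from kin import *; from h import status,frame,C,yaw
o=status.get_obs()
D=[([-71.82,23.915,-.59,92.452,.269,63.638,-3.037],[.21935,.58488,.20491]),
([-32.4,-22.1,43.5,130.1,-6.3,30.4,-56.6],[.4854,-.0909,.3118]),(o['q'],o['position'])]
k0=np.array([.35,.4,0,0,.4,0,.25,0,0,0])
k=least_squares(lambda k:np.r_[np.concatenate([fk(q,k)[0]-p for q,p in D]),1e-3*(k-k0)],k0).x
print(k.round(4), [ (fk(q,k)[0]-p).round(4).tolist() for q,p in D]); np.save('k.npy',k)
rng=np.random.default_rng(0)
mid=(lo+hi)/2
def ik(P,Rt,q0):
    f=lambda q:np.r_[(fk(q,k)[0]-P)*20,(R.from_matrix(Rt).inv()*fk(q,k)[1]).as_rotvec()*5]
    return least_squares(lambda q:np.r_[f(q),1e-2*(q-mid)/(hi-lo)],q0,bounds=(lo+2,hi-2)),f
for tilt in(40,30,20,0,-20,-30,-40):
  for th in(0,28):
    best=None
    for _ in range(6):
        y=yaw+np.radians(th); F=frame(y,np.radians(tilt)); 
        P=np.array([.65,-.05,.13])-np.array([np.cos(y),np.sin(y),0])*.075
        q0=rng.uniform(lo+5,hi-5); q0[0]=-rng.uniform(-40,40)+8; q0[6]=rng.choice([-60,90])
        s,f=ik(P,F,q0); e=np.abs(f(s.x)).max()
        m=np.minimum(s.x-lo,hi-s.x).min()
        if e<.02 and(best is None or m>best[0]): best=(m,s.x)
    print(tilt,th,best and (round(best[0],1),best[1].round(0)))
E
```

```text
[ 0.292   0.5898 -0.0578 -0.0212  0.4501 -0.025   0.4687 -0.0183 -0.006
 -0.006 ] [[-0.0, 0.0, 0.0], [0.0, -0.0, -0.0], [-0.0, 0.0, 0.0]]
40 0 None
40 28 (np.float64(5.1), array([ 28.,  24.,   6., 118., -63.,  48.,  35.]))
30 0 (np.float64(8.3), array([  2.,  13.,  11., 129., -54.,  19., -14.]))
30 28 (np.float64(21.1), array([ 22.,  22.,   4., 115., -47.,  42.,  14.]))
20 0 (np.float64(15.9), array([  7.,  14.,   2., 122., -19.,  27., -50.]))
20 28 (np.float64(30.1), array([ 19.,  21.,  -0., 112., -27.,  41.,  -9.]))
0 0 (np.float64(41.9), array([  5.,  24.,  -2., 104.,   1.,  53., -72.]))
0 28 (np.float64(42.9), array([ 10.,  26.,  -5., 101.,   3.,  54., -43.]))
-20 0 (np.float64(36.9), array([ -0.,  38.,   0.,  84.,   5.,  78., -77.]))
-20 28 (np.float64(41.9), array([ -2.,  36.,  -1.,  87.,  14.,  73., -56.]))
-30 0 (np.float64(24.9), array([ -2.,  45.,   2.,  74.,   6.,  90., -77.]))
-30 28 (np.float64(32.6), array([ -8.,  42.,   3.,  80.,  16.,  82., -58.]))
-40 0 (np.float64(13.2), array([ -4.,  53.,   3.,  64.,   6., 102., -77.]))
-40 28 (np.float64(23.7), array([-12.,  49.,   6.,  73.,  18.,  91., -58.]))
```

The model fits the readings to well under a millimetre. Tilting 40° with this heading is marginal, while a smaller tilt has healthy margins. I'll back up, straighten the tool and check whether the elbow recentres.

Emit:
{"method": "jog_arm", "body": {"targets": [{"dx": 0.2, "dy": 0, "dz": -0.8, "wx": 0, "wy": -1, "wz": 0, "claw": 0}, {"dx": 0.2, "dy": 0, "dz": -0.8, "wx": 0, "wy": -1, "wz": 0, "claw": 0}, {"dx": 0.2, "dy": 0, "dz": -0.8, "wx": 0, "wy": -1, "wz": 0, "claw": 0}, {"dx": 0.5, "dy": 0, "dz": -0.5, "wx": 0, "wy": -1, "wz": 0, "claw": 0}, {"dx": 0.5, "dy": 0, "dz": -0.5, "wx": 0, "wy": -1, "wz": 0, "claw": 0}, {"dx": 0.5, "dy": 0, "dz": 0, "wx": 0, "wy": -1, "wz": 0, "claw": 0}, {"dx": 0.5, "dy": 0, "dz": 0, "wx": 0, "wy": -0.5, "wz": 0, "claw": 0}, {"dx": 0.5, "dy": 0, "dz": 0, "wx": 0, "wy": 0, "wz": 0, "claw": 0}, {"dx": 0, "dy": 0, "dz": 0, "wx": 0, "wy": 0, "wz": 0, "claw": 0}, {"dx": 0, "dy": 0, "dz": 0, "wx": 0, "wy": 0, "wz": 0, "claw": 0}]}}

```text
time_s: 7.75
position: [0.5428, -0.0642, 0.2817]
ee_rot: [[0.949, 0.29, 0.126], [0.282, -0.956, 0.076], [0.143, -0.036, -0.989]]
contact_force: [-0.4, -1.1, -0.3]
grip_width: 0.0008
finger_force: 0.0
```

Run:
```python
from kin import *; from h import *
F=frame(yaw,0); togo(C-.2*F[:,2],F)
k=np.load('k.npy'); o=status.get_obs(); print('model err',(fk(o['q'],k)[0]-o['position']).round(4))
mid=(lo+hi)/2
def ik(P,Rt,q0):
    f=lambda q:np.r_[(fk(q,k)[0]-P)*20,(R.from_matrix(Rt).inv()*fk(q,k)[1]).as_rotvec()*5]
    return least_squares(lambda q:np.r_[f(q),1e-2*(q-mid)/(hi-lo)],q0,bounds=(lo+2,hi-2)),f
n=frame(yaw)[:,2]
for tilt in(25,30,35):
  for hd in(-8,3,15):
    F=frame(np.radians(hd),np.radians(tilt))
    for nm,P in(('in',C+.018*n),('out',C-.07*n),('hook',C+.018*n+.025*frame(yaw)[:,0])):
        s,f=ik(P,F,[5,20,0,115,0,40,-60]); print(tilt,hd,nm,np.abs(f(s.x)).max().round(3),np.minimum(s.x-lo,hi-s.x).min().round(1),s.x.round(0))
```

```text
pos [ 0.5428 -0.0642  0.2817] q [-33.1  10.   45.2 104.7 -14.5  62.5 -55.9] F [-0.4 -1.1 -0.3] t 7.75
shift/25mm [ 0.75  0.55 -1.3 ] turn/.1 [-0.39 -1.43  0.3 ]
model err [-0.025   0.0225 -0.0086]
25 -8 in 0.0 2.0 [-30.  18.  36. 130. -39.  13. -59.]
25 -8 out 0.0 9.8 [  5.   2.   0. 132.   3.  21. -95.]
25 -8 hook 0.0 2.0 [-19.  15.  23. 129. -16.  13. -81.]
25 3 in 0.0 2.0 [ -7.  15.  14. 130. -34.  13. -49.]
25 3 out 0.0 11.6 [  8.   3.   2. 131. -14.  22. -65.]
25 3 hook 0.0 2.9 [  3.  14.   2. 128. -17.  14. -66.]
25 15 in 0.0 8.2 [  3.  16.   9. 128. -43.  19. -26.]
25 15 out 0.0 17.1 [ 12.   5.   3. 128. -28.  28. -38.]
25 15 hook 0.0 9.5 [  4.  15.   6. 125. -36.  20. -33.]
30 -8 in 0.118 2.0 [-40.  20.  47. 131. -66.  13. -34.]
30 -8 out 0.012 2.0 [  76.    2.  -71.  137.   14.   13. -105.]
30 -8 hook 0.0 2.0 [-42.  20.  49. 130. -65.  13. -36.]
30 3 in 0.069 2.0 [-18.  16.  27. 131. -66.  13. -18.]
30 3 out 0.0 4.6 [  8.   1.   2. 135. -25.  15. -54.]
30 3 hook 0.0 2.0 [-20.  16.  28. 130. -62.  13. -24.]
30 15 in 0.0 2.0 [  1.  16.  12. 130. -66.  18.  -2.]
30 15 out 0.0 13.4 [ 13.   4.   4. 132. -41.  24. -23.]
30 15 hook 0.0 8.2 [ -2.  15.  14. 128. -60.  19.  -9.]
35 -8 in 0.489 2.0 [-42.  20.  50. 132. -66.  13. -34.]
35 -8 out 0.212 2.0 [ -67.   -7.   70.  140.   51.   13. -140.]
35 -8 hook 0.361 2.0 [-45.  20.  51. 130. -66.  13. -35.]
35 3 in 0.413 2.0 [-12.  14.  22. 132. -66.  13. -17.]
35 3 out 0.016 2.0 [-58.   3.  70. 138. -57.  13. -23.]
35 3 hook 0.302 2.0 [-17.  14.  25. 130. -66.  13. -18.]
35 15 in 0.18 2.0 [ 28.  15. -17. 131. -66.  13.   1.]
35 15 out 0.0 9.9 [ 14.   3.   5. 134. -58.  23.  -4.]
35 15 hook 0.094 2.0 [ 23.  14. -13. 130. -66.  13.  -1.]
```

Forward tilt runs out of j6 range. Tilting back, with the fingers coming from the pivot side and pointing down towards the robot, is comfortable. The slightly opened fingers go under the ring's raised top edge as a self-centring fork, so there is no pinching. I'll turn to that tilt.

Emit:
{"method": "jog_arm", "body": {"grip_force": 15, "targets": [{"dx": 0.7, "dy": 0, "dz": -0.2, "wx": -0.05, "wy": -1, "wz": 0.05, "claw": 0.6}, {"dx": 0.7, "dy": 0, "dz": 0, "wx": -0.05, "wy": -1, "wz": 0.05, "claw": 0.6}, {"dx": 0.7, "dy": 0, "dz": 0, "wx": -0.05, "wy": -1, "wz": 0.05, "claw": 0.6}, {"dx": 0.7, "dy": 0, "dz": 0, "wx": -0.05, "wy": -1, "wz": 0.05, "claw": 0.6}, {"dx": 0.7, "dy": 0, "dz": 0, "wx": -0.05, "wy": -1, "wz": 0.05, "claw": 0.6}, {"dx": 0.7, "dy": 0, "dz": 0, "wx": -0.05, "wy": -1, "wz": 0.05, "claw": 0.6}, {"dx": 0, "dy": 0, "dz": 0, "wx": -0.05, "wy": -1, "wz": 0.05, "claw": 0.6}, {"dx": 0, "dy": 0, "dz": 0, "wx": 0, "wy": -0.5, "wz": 0, "claw": 0.6}, {"dx": 0, "dy": 0, "dz": 0, "wx": 0, "wy": 0, "wz": 0, "claw": 0.6}, {"dx": 0, "dy": 0, "dz": 0, "wx": 0, "wy": 0, "wz": 0, "claw": 0.6}]}}

```text
time_s: 8.75
position: [0.6413, -0.0354, 0.276]
ee_rot: [[0.794, 0.265, -0.548], [0.216, -0.964, -0.155], [-0.569, 0.005, -0.822]]
contact_force: [0.2, 0.2, 0.8]
grip_width: 0.0566
finger_force: 0.0
```

```bash
cat >> h.py <<'E'
PV=np.array([.651,-.05,0]); TB=np.radians(-35)
def hook(th=0,m=20,e=32,lift=0):
    """TCP target: bar axis to finger axis m mm, tip e mm past the bar, arm turned th deg"""
    y=yaw+np.radians(th); o=-np.array([np.cos(y),np.sin(y),0]); up=np.array([0,0,1.])
    M=o*np.cos(-TB)+up*np.sin(-TB); d=o*np.sin(-TB)-up*np.cos(-TB)
    return PV+o*.068+up*(.137+lift/1e3)-M*m/1e3+d*e/1e3, frame(y,TB)
E
python3 - <<'E'
from h import *
print(hook()); togo(*hook(e=-58))
E
```

```text
(array([ 0.58341281, -0.06810993,  0.09931561]), array([[ 0.79124012,  0.25881905, -0.55403229],
       [ 0.21201215, -0.96592583, -0.14845251],
       [-0.57357644,  0.        , -0.81915204]]))
pos [ 0.6413 -0.0354  0.276 ] q [-20.9  51.1  40.7  55.5 -14.1 113.1 -60.5] F [0.2 0.2 0.8] t 8.75
shift/25mm [1.92 0.64 3.68] turn/.1 [ 0.08 -0.06  0.03]
```

Emit:
{"method": "jog_arm", "body": {"targets": [{"dx": 0.4, "dy": 0.13, "dz": 0.74, "wx": 0, "wy": 0, "wz": 0, "claw": 0.6}, {"dx": 0.4, "dy": 0.13, "dz": 0.74, "wx": 0, "wy": 0, "wz": 0, "claw": 0.6}, {"dx": 0.4, "dy": 0.13, "dz": 0.74, "wx": 0, "wy": 0, "wz": 0, "claw": 0.6}, {"dx": 0.4, "dy": 0.13, "dz": 0.74, "wx": 0, "wy": 0, "wz": 0, "claw": 0.6}, {"dx": 0.3, "dy": 0.12, "dz": 0.74, "wx": 0.08, "wy": -0.06, "wz": 0, "claw": 0.6}, {"dx": 0, "dy": 0, "dz": 0, "wx": 0, "wy": 0, "wz": 0, "claw": 0.6}, {"dx": 0, "dy": 0, "dz": 0, "wx": 0, "wy": 0, "wz": 0, "claw": 0.6}]}}

```text
time_s: 9.45
position: [0.6326, -0.054, 0.1732]
ee_rot: [[0.789, 0.262, -0.556], [0.216, -0.965, -0.148], [-0.575, -0.003, -0.818]]
contact_force: [0.0, -0.3, 1.1]
grip_width: 0.0568
finger_force: 0.0
```

Run:
```python
from h import *
togo(*hook())
p,d=shot('side','side2')
cv2.imwrite('pics/side2c.png',cv2.resize(p[130:340,160:440,::-1],(784,588)))
```

```text
pos [ 0.6326 -0.054   0.1732] q [-20.7  54.7  39.4  63.1 -15.4 103.  -59.7] F [ 0.  -0.3  1.1] t 9.45
shift/25mm [0.03 0.04 3.6 ] turn/.1 [-0.01  0.02  0.05]
```

View pics/side2c.png

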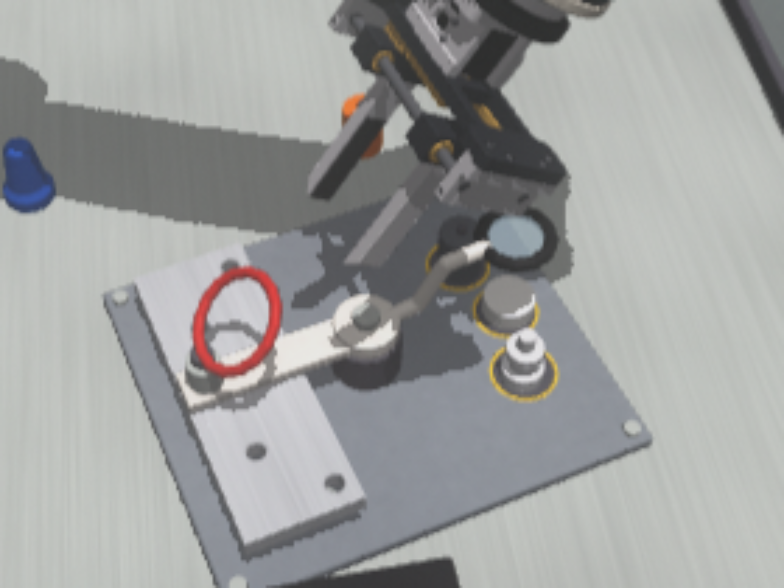

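The fingers (tips at crop (320,190) and (365,260)) point at the underside of the ring's top edge at crop (250,275), well clear of the lens. Advance along the fingers.

Emit:
{"method": "jog_arm", "body": {"targets": [{"dx": 0, "dy": 0, "dz": 0.6, "wx": 0, "wy": 0, "wz": 0, "claw": 0.6}, {"dx": 0, "dy": 0, "dz": 0.6, "wx": 0, "wy": 0, "wz": 0, "claw": 0.6}, {"dx": 0, "dy": 0, "dz": 0.6, "wx": 0, "wy": 0, "wz": 0, "claw": 0.6}, {"dx": 0, "dy": 0, "dz": 0.6, "wx": 0, "wy": 0, "wz": 0, "claw": 0.6}, {"dx": 0, "dy": 0, "dz": 0.6, "wx": 0, "wy": 0, "wz": 0, "claw": 0.6}, {"dx": 0, "dy": 0, "dz": 0.6, "wx": 0, "wy": 0, "wz": 0, "claw": 0.6}, {"dx": 0, "dy": 0, "dz": 0, "wx": 0, "wy": 0, "wz": 0, "claw": 0.6}, {"dx": 0, "dy": 0, "dz": 0, "wx": 0, "wy": 0, "wz": 0, "claw": 0.6}]}}

```text
time_s: 10.3
position: [0.5832, -0.0671, 0.0998]
ee_rot: [[0.789, 0.263, -0.555], [0.217, -0.965, -0.149], [-0.575, -0.003, -0.818]]
contact_force: [-0.2, 0.1, 1.2]
grip_width: 0.0562
finger_force: 0.0
```

Run:
```python
from h import *
togo(*hook(m=12))
p,d=shot('side','side3');t,_=shot('top','top3')
a=cv2.resize(p[170:310,180:340,::-1],(480,420)); b=cv2.resize(t[180:280,255:360,::-1],(441,420))
cv2.imwrite('pics/c3.png',np.hstack([a[:,:400],b[:,:400]]))
```

```text
pos [ 0.5832 -0.0671  0.0998] q [-22.7  54.1  38.9  75.7 -15.5  91.8 -58.6] F [-0.2  0.1  1.2] t 10.3
shift/25mm [-0.31  0.04  0.02] turn/.1 [-0.    0.02  0.05]
```

View pics/c3.png

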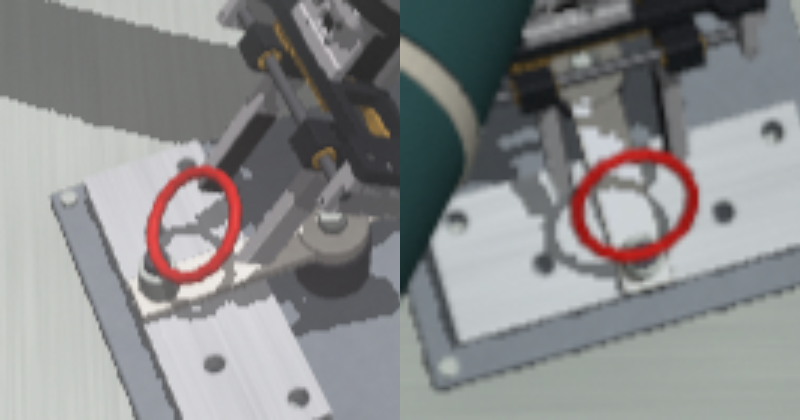

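The tips sit just under and behind the ring: in the top panel at (560,190) and (680,160), ring centre (637,207), nothing touching. I'll narrow the fork slightly, go a little deeper, then close in along tool −x until contact.

Emit:
{"method": "jog_arm", "body": {"targets": [{"dx": 0, "dy": 0, "dz": 0.2, "wx": 0, "wy": 0, "wz": 0, "claw": 0.5}, {"dx": 0, "dy": 0, "dz": 0.2, "wx": 0, "wy": 0, "wz": 0, "claw": 0.5}, {"dx": -0.1, "dy": 0.04, "dz": 0, "wx": 0, "wy": 0, "wz": 0, "claw": 0.5}, {"dx": -0.1, "dy": 0, "dz": 0, "wx": 0, "wy": 0, "wz": 0, "claw": 0.5}, {"dx": -0.1, "dy": 0, "dz": 0, "wx": 0, "wy": 0, "wz": 0, "claw": 0.5}, {"dx": 0, "dy": 0, "dz": 0, "wx": 0, "wy": 0, "wz": 0, "claw": 0.5}, {"dx": 0, "dy": 0, "dz": 0, "wx": 0, "wy": 0, "wz": 0, "claw": 0.5}]}}

```text
time_s: 11.1
position: [0.5714, -0.0713, 0.0949]
ee_rot: [[0.788, 0.263, -0.556], [0.217, -0.965, -0.149], [-0.576, -0.003, -0.818]]
contact_force: [1.3, -0.1, -0.2]
grip_width: 0.0469
finger_force: 0.5
```

Emit:
{"method": "jog_arm", "body": {"targets": [{"dx": -0.06, "dy": 0, "dz": 0, "wx": 0, "wy": 0, "wz": 0, "claw": 0.5}, {"dx": -0.06, "dy": 0, "dz": 0, "wx": 0, "wy": 0, "wz": 0, "claw": 0.5}, {"dx": 0, "dy": 0, "dz": 0, "wx": 0, "wy": 0, "wz": 0, "claw": 0.5}, {"dx": 0, "dy": 0, "dz": 0, "wx": 0, "wy": 0, "wz": 0, "claw": 0.5}]}}

```text
time_s: 11.5
position: [0.5706, -0.0711, 0.0963]
ee_rot: [[0.79, 0.264, -0.553], [0.218, -0.964, -0.149], [-0.573, -0.003, -0.82]]
contact_force: [13.1, 2.6, -5.2]
grip_width: 0.0473
finger_force: 7.1
```

Contact made (force mostly radial). I'll back off 1 mm, then lift straight up in small steps.

Emit:
{"method": "jog_arm", "body": {"targets": [{"dx": 0.05, "dy": 0, "dz": 0, "wx": 0, "wy": 0, "wz": 0, "claw": 0.5}, {"dx": -0.023, "dy": 0, "dz": -0.033, "wx": 0, "wy": 0, "wz": 0, "claw": 0.5}, {"dx": -0.023, "dy": 0, "dz": -0.033, "wx": 0, "wy": 0, "wz": 0, "claw": 0.5}, {"dx": 0, "dy": 0, "dz": 0, "wx": 0, "wy": 0, "wz": 0, "claw": 0.5}]}}

```text
time_s: 11.9
position: [0.5708, -0.0711, 0.0976]
ee_rot: [[0.789, 0.264, -0.555], [0.218, -0.965, -0.148], [-0.574, -0.004, -0.819]]
contact_force: [7.9, 2.9, -3.9]
grip_width: 0.0469
finger_force: 4.9
```

Emit:
{"method": "jog_arm", "body": {"targets": [{"dx": -0.023, "dy": 0, "dz": -0.033, "wx": 0, "wy": 0, "wz": 0, "claw": 0.5}, {"dx": -0.023, "dy": 0, "dz": -0.033, "wx": 0, "wy": 0, "wz": 0, "claw": 0.5}, {"dx": 0, "dy": 0, "dz": 0, "wx": 0, "wy": 0, "wz": 0, "claw": 0.5}]}}

```text
time_s: 12.2
position: [0.5708, -0.0711, 0.0996]
ee_rot: [[0.789, 0.264, -0.555], [0.218, -0.965, -0.149], [-0.574, -0.004, -0.819]]
contact_force: [8.9, 2.6, -5.0]
grip_width: 0.0466
finger_force: 5.0
```

Emit:
{"method": "jog_arm", "body": {"targets": [{"dx": -0.046, "dy": 0, "dz": -0.066, "wx": 0, "wy": 0, "wz": 0, "claw": 0.5}, {"dx": -0.046, "dy": 0, "dz": -0.066, "wx": 0, "wy": 0, "wz": 0, "claw": 0.5}, {"dx": -0.046, "dy": 0, "dz": -0.066, "wx": 0, "wy": 0, "wz": 0, "claw": 0.5}, {"dx": 0, "dy": 0, "dz": 0, "wx": 0, "wy": 0, "wz": 0, "claw": 0.5}]}}

```text
time_s: 12.6
position: [0.5708, -0.0711, 0.1057]
ee_rot: [[0.789, 0.264, -0.555], [0.218, -0.965, -0.148], [-0.574, -0.004, -0.819]]
contact_force: [8.0, 3.2, -6.8]
grip_width: 0.0473
finger_force: 5.1
```

```bash
cat >> h.py <<'E'
def ring(n,d,p):
    h=cv2.cvtColor(p,cv2.COLOR_RGB2HSV); m=((h[...,0]<6)|(h[...,0]>174))&(h[...,1]>150)&(h[...,2]>60)
    v,u=np.nonzero(m); X=pts(n,d,np.c_[u,v]); X=X[(np.linalg.norm(X[:,:2]-PV[:2],axis=1)<.15)&(X[:,2]>.07)&(X[:,2]<.19)]
    print(n,'ring',len(X),((np.percentile(X,1,0)+np.percentile(X,99,0))/2).round(4),'z',np.percentile(X[:,2],[1,99]).round(4))
E
python3 - <<'E'
from h import *
for n in('side','top'):
    p,d=shot(n,n+'4'); ring(n,d,p)
print(status.get_obs()['contact_force'])
E
```

```text
side ring 311 [ 0.5616 -0.0781  0.1284] z [0.105  0.1517]
top ring 202 [ 0.5629 -0.0737  0.1266] z [0.1013 0.1518]
[ 8.18742442  2.55775219 -6.68749779]
```

The ring has risen about 10 mm with the fingers, force about 11 N. Continue 8 mm.

Emit:
{"method": "jog_arm", "body": {"targets": [{"dx": -0.046, "dy": 0, "dz": -0.066, "wx": 0, "wy": 0, "wz": 0, "claw": 0.5}, {"dx": -0.046, "dy": 0, "dz": -0.066, "wx": 0, "wy": 0, "wz": 0, "claw": 0.5}, {"dx": -0.046, "dy": 0, "dz": -0.066, "wx": 0, "wy": 0, "wz": 0, "claw": 0.5}, {"dx": -0.046, "dy": 0, "dz": -0.066, "wx": 0, "wy": 0, "wz": 0, "claw": 0.5}, {"dx": 0, "dy": 0, "dz": 0, "wx": 0, "wy": 0, "wz": 0, "claw": 0.5}, {"dx": 0, "dy": 0, "dz": 0, "wx": 0, "wy": 0, "wz": 0, "claw": 0.5}]}}

```text
time_s: 13.3
position: [0.5708, -0.071, 0.1134]
ee_rot: [[0.789, 0.264, -0.555], [0.218, -0.965, -0.148], [-0.574, -0.004, -0.819]]
contact_force: [8.6, 2.2, -6.4]
grip_width: 0.0474
finger_force: 5.5
```

Run:
```python
from h import *
for n in('side','top'):
    p,d=shot(n,n+'5'); ring(n,d,p)
o=status.get_obs();print(o['contact_force'],np.round(o['q'],0))
P=np.array(o['position']);A=np.array(o['ee_rot']); v=P-PV; r=np.hypot(*v[:2]); print('r',r)
# rows for 28 deg in 10 rows about pivot
S=R.from_euler('z',2.8,degrees=True); B=A
print('row shift',(A.T@(S.apply(v)-v)/.025).round(3),'turn',(A.T@np.array([0,0,np.radians(2.8)])/.1).round(3))
```

```text
side ring 316 [ 0.5614 -0.0779  0.1368] z [0.1134 0.1602]
top ring 208 [ 0.5627 -0.0733  0.1226] z [0.0857 0.1595]
[ 7.87673252  1.6369765  -7.11038765] [-23.  52.  40.  78. -15.  92. -58.]
r 0.0828542580786175
row shift [ 0.002  0.162 -0.002] turn [-0.281 -0.002 -0.4  ]
```

The pin is up about 18 mm and clear. Swing CCW about the pivot at 1.4° per row, the first half now.

Emit:
{"method": "jog_arm", "body": {"targets": [{"dx": 0, "dy": 0.04, "dz": 0, "wx": -0.07, "wy": 0, "wz": -0.1, "claw": 0.5}, {"dx": 0, "dy": 0.081, "dz": 0, "wx": -0.14, "wy": 0, "wz": -0.2, "claw": 0.5}, {"dx": 0, "dy": 0.081, "dz": 0, "wx": -0.14, "wy": 0, "wz": -0.2, "claw": 0.5}, {"dx": 0, "dy": 0.081, "dz": 0, "wx": -0.14, "wy": 0, "wz": -0.2, "claw": 0.5}, {"dx": 0, "dy": 0.081, "dz": 0, "wx": -0.14, "wy": 0, "wz": -0.2, "claw": 0.5}, {"dx": 0, "dy": 0.081, "dz": 0, "wx": -0.14, "wy": 0, "wz": -0.2, "claw": 0.5}, {"dx": 0, "dy": 0.04, "dz": 0, "wx": -0.07, "wy": 0, "wz": -0.1, "claw": 0.5}, {"dx": 0, "dy": 0, "dz": 0, "wx": 0, "wy": 0, "wz": 0, "claw": 0.5}]}}

```text
time_s: 14.2
position: [0.5747, -0.0824, 0.1133]
ee_rot: [[0.749, 0.402, -0.527], [0.332, -0.916, -0.228], [-0.574, -0.004, -0.819]]
contact_force: [9.5, 1.4, -7.9]
grip_width: 0.0469
finger_force: 5.3
```

```bash
cat >> h.py <<'E'
def check(tag):
    for n in('side','top'):
        p,d=shot(n,n+tag); ring(n,d,p)
        h=cv2.cvtColor(p,cv2.COLOR_RGB2HSV); v,u=np.nonzero(h[...,2]<70); X=pts(n,d,np.c_[u,v])
        rr=np.linalg.norm(X[:,:2]-PV[:2],axis=1); X=X[(rr>.075)&(rr<.155)&(abs(X[:,2]-.1)<.012)&(X[:,0]>.66)]
        if len(X)>20:
            c=(np.percentile(X,2,0)+np.percentile(X,98,0))/2-PV; print(n,'lens',len(X),(c+PV).round(4),'r',np.hypot(*c[:2]).round(4),'ang-15',(np.degrees(np.arctan2(c[1],c[0]))-15).round(1))
    o=status.get_obs(); v=np.array(o['position'])-PV
    print('tool th',np.degrees(np.arctan2(-v[1],-v[0])).round(1),'z',o['position'][2].round(4),'F',o['contact_force'].round(1),'q',o['q'].round(0),'t',o['time_s'])
E
python3 -c "
from h import *
check('6')"
```

```text
side ring 329 [ 0.5659 -0.0903  0.1357] z [0.1126 0.1588]
side lens 221 [ 0.7558 -0.0091  0.1024] r 0.1125 ang-15 6.3
top ring 206 [ 0.5678 -0.0862  0.1349] z [0.1101 0.1598]
tool th 23.1 z 0.1133 F [ 8.4  2.3 -8. ] q [-24.  51.  39.  79. -11.  89. -52.] t 14.3
```

The ring follows (about 8° so far, lift held). Continue.

Emit:
{"method": "jog_arm", "body": {"targets": [{"dx": 0, "dy": 0.081, "dz": 0, "wx": -0.14, "wy": 0, "wz": -0.2, "claw": 0.5}, {"dx": 0, "dy": 0.081, "dz": 0, "wx": -0.14, "wy": 0, "wz": -0.2, "claw": 0.5}, {"dx": 0, "dy": 0.081, "dz": 0, "wx": -0.14, "wy": 0, "wz": -0.2, "claw": 0.5}, {"dx": 0, "dy": 0.081, "dz": 0, "wx": -0.14, "wy": 0, "wz": -0.2, "claw": 0.5}, {"dx": 0, "dy": 0.081, "dz": 0, "wx": -0.14, "wy": 0, "wz": -0.2, "claw": 0.5}, {"dx": 0, "dy": 0.081, "dz": 0, "wx": -0.14, "wy": 0, "wz": -0.2, "claw": 0.5}, {"dx": 0, "dy": 0.081, "dz": 0, "wx": -0.14, "wy": 0, "wz": -0.2, "claw": 0.5}, {"dx": 0, "dy": 0.081, "dz": 0, "wx": -0.14, "wy": 0, "wz": -0.2, "claw": 0.5}, {"dx": 0, "dy": 0.081, "dz": 0, "wx": -0.14, "wy": 0, "wz": -0.2, "claw": 0.5}, {"dx": 0, "dy": 0.081, "dz": 0, "wx": -0.14, "wy": 0, "wz": -0.2, "claw": 0.5}, {"dx": 0, "dy": 0.081, "dz": 0, "wx": -0.14, "wy": 0, "wz": -0.2, "claw": 0.5}, {"dx": 0, "dy": 0, "dz": 0, "wx": 0, "wy": 0, "wz": 0, "claw": 0.5}]}}

```text
time_s: 15.5
position: [0.586, -0.1013, 0.1132]
ee_rot: [[0.634, 0.631, -0.447], [0.519, -0.776, -0.359], [-0.573, -0.005, -0.819]]
contact_force: [7.2, 2.4, -8.0]
grip_width: 0.0467
finger_force: 4.8
```

```bash
python3 -c "
from h import *
check('7')"
```

```text
side ring 369 [ 0.5781 -0.1118  0.1354] z [0.1118 0.1589]
side lens 165 [0.7411 0.0173 0.1031] r 0.1125 ang-15 21.7
top ring 209 [ 0.5805 -0.1067  0.1346] z [0.1106 0.1585]
tool th 38.3 z 0.1132 F [ 8.3  3.2 -6.4] q [-27.  50.  38.  82.  -4.  82. -43.] t 15.6
```

Now at about 23.4°; 4.6° more, then lower.

Emit:
{"method": "jog_arm", "body": {"targets": [{"dx": 0, "dy": 0.081, "dz": 0, "wx": -0.14, "wy": 0, "wz": -0.2, "claw": 0.5}, {"dx": 0, "dy": 0.081, "dz": 0, "wx": -0.14, "wy": 0, "wz": -0.2, "claw": 0.5}, {"dx": 0, "dy": 0.081, "dz": 0, "wx": -0.14, "wy": 0, "wz": -0.2, "claw": 0.5}, {"dx": 0, "dy": 0.023, "dz": 0, "wx": -0.04, "wy": 0, "wz": -0.06, "claw": 0.5}, {"dx": 0, "dy": 0, "dz": 0, "wx": 0, "wy": 0, "wz": 0, "claw": 0.5}, {"dx": 0.046, "dy": 0, "dz": 0.066, "wx": 0, "wy": 0, "wz": 0, "claw": 0.5}, {"dx": 0.046, "dy": 0, "dz": 0.066, "wx": 0, "wy": 0, "wz": 0, "claw": 0.5}, {"dx": 0.046, "dy": 0, "dz": 0.066, "wx": 0, "wy": 0, "wz": 0, "claw": 0.5}, {"dx": 0.046, "dy": 0, "dz": 0.066, "wx": 0, "wy": 0, "wz": 0, "claw": 0.5}, {"dx": 0.046, "dy": 0, "dz": 0.066, "wx": 0, "wy": 0, "wz": 0, "claw": 0.5}, {"dx": 0, "dy": 0, "dz": 0, "wx": 0, "wy": 0, "wz": 0, "claw": 0.5}]}}

```text
time_s: 16.7
position: [0.5903, -0.1063, 0.103]
ee_rot: [[0.591, 0.691, -0.417], [0.568, -0.723, -0.393], [-0.573, -0.005, -0.82]]
contact_force: [6.1, 3.7, -5.1]
grip_width: 0.0469
finger_force: 4.3
```

```bash
python3 -c "
from h import *
check('8')"
```

```text
side ring 364 [ 0.5832 -0.1168  0.1252] z [0.1025 0.1479]
side lens 190 [0.7346 0.0242 0.1025] r 0.1118 ang-15 26.6
top ring 205 [ 0.5843 -0.1128  0.1232] z [0.097  0.1494]
tool th 42.8 z 0.1031 F [ 5.7  3.8 -6.9] q [-27.  50.  37.  83.  -2.  79. -40.] t 16.8
```

The ring is at about 8 mm lift and still following down, so the pin is entering the hole. Lower the rest and ease off.

Emit:
{"method": "jog_arm", "body": {"targets": [{"dx": 0.046, "dy": 0, "dz": 0.066, "wx": 0, "wy": 0, "wz": 0, "claw": 0.5}, {"dx": 0.046, "dy": 0, "dz": 0.066, "wx": 0, "wy": 0, "wz": 0, "claw": 0.5}, {"dx": 0.046, "dy": 0, "dz": 0.066, "wx": 0, "wy": 0, "wz": 0, "claw": 0.5}, {"dx": 0.046, "dy": 0, "dz": 0.066, "wx": 0, "wy": 0, "wz": 0, "claw": 0.5}, {"dx": 0.1, "dy": 0, "dz": 0, "wx": 0, "wy": 0, "wz": 0, "claw": 0.5}, {"dx": 0.1, "dy": 0, "dz": 0, "wx": 0, "wy": 0, "wz": 0, "claw": 0.5}, {"dx": 0.1, "dy": 0, "dz": 0, "wx": 0, "wy": 0, "wz": 0, "claw": 0.5}, {"dx": 0, "dy": 0, "dz": 0, "wx": 0, "wy": 0, "wz": 0, "claw": 0.5}, {"dx": 0, "dy": 0, "dz": 0, "wx": 0, "wy": 0, "wz": 0, "claw": 0.5}]}}

```text
time_s: 17.7
position: [0.5938, -0.1032, 0.0913]
ee_rot: [[0.591, 0.69, -0.419], [0.566, -0.724, -0.393], [-0.575, -0.005, -0.818]]
contact_force: [-0.7, 0.0, -1.0]
grip_width: 0.0468
finger_force: 0.0
```

```bash
python3 -c "
from h import *
check('9')"
```

```text
side ring 363 [ 0.5829 -0.1174  0.1175] z [0.0948 0.1402]
side lens 213 [0.7345 0.0238 0.1017] r 0.1115 ang-15 26.5
top ring 196 [ 0.585  -0.1121  0.1166] z [0.0911 0.1421]
tool th 42.9 z 0.0914 F [ 0.1  0.  -0.7] q [-27.  51.  37.  82.  -2.  79. -41.] t 17.8
```

The ring is back to its starting height (0.1175 against 0.1173), so the pin is home with no contact. Withdraw along the fingers and up.

Emit:
{"method": "jog_arm", "body": {"targets": [{"dx": 0.05, "dy": 0, "dz": -0.4, "wx": 0, "wy": 0, "wz": 0, "claw": 0.5}, {"dx": 0, "dy": 0, "dz": -0.8, "wx": 0, "wy": 0, "wz": 0, "claw": 0.5}, {"dx": 0, "dy": 0, "dz": -0.8, "wx": 0, "wy": 0, "wz": 0, "claw": 0.5}, {"dx": 0, "dy": 0, "dz": -0.8, "wx": 0, "wy": 0, "wz": 0, "claw": 0.5}, {"dx": 0, "dy": 0, "dz": -0.8, "wx": 0, "wy": 0, "wz": 0, "claw": 0.5}, {"dx": -0.3, "dy": 0, "dz": -0.8, "wx": 0, "wy": 0, "wz": 0, "claw": 0.5}, {"dx": -0.4, "dy": 0, "dz": -0.7, "wx": 0, "wy": 0, "wz": 0, "claw": 0.5}, {"dx": -0.4, "dy": 0, "dz": -0.7, "wx": 0, "wy": 0, "wz": 0, "claw": 0.5}, {"dx": 0, "dy": 0, "dz": 0, "wx": 0, "wy": 0, "wz": 0, "claw": 0.5}, {"dx": 0, "dy": 0, "dz": 0, "wx": 0, "wy": 0, "wz": 0, "claw": 0.5}, {"dx": 0, "dy": 0, "dz": 0, "wx": 0, "wy": 0, "wz": 0, "claw": 0.5}]}}

```text
time_s: 18.9
position: [0.6388, -0.0607, 0.2245]
ee_rot: [[0.59, 0.69, -0.419], [0.567, -0.724, -0.393], [-0.575, -0.005, -0.818]]
contact_force: [0.0, 0.0, 0.6]
grip_width: 0.047
finger_force: 0.0
```

```bash
python3 -c "
from h import *
check('10')
p=cv2.imread('pics/side10.png'); cv2.imwrite('pics/c10.png',cv2.resize(p[100:340,130:450],(800,600)))"
```

```text
side ring 330 [ 0.583  -0.1177  0.1171] z [0.0946 0.1395]
side lens 222 [0.7348 0.024  0.1017] r 0.1118 ang-15 26.4
top ring 183 [ 0.5848 -0.1131  0.1168] z [0.0924 0.1413]
top lens 23 [0.7403 0.0536 0.1046] r 0.1368 ang-15 34.2
tool th 41.5 z 0.2244 F [-0.7 -0.2 -0.6] q [-28.  48.  38.  68.  -1.  95. -40.] t 19.0
```

View pics/c10.png

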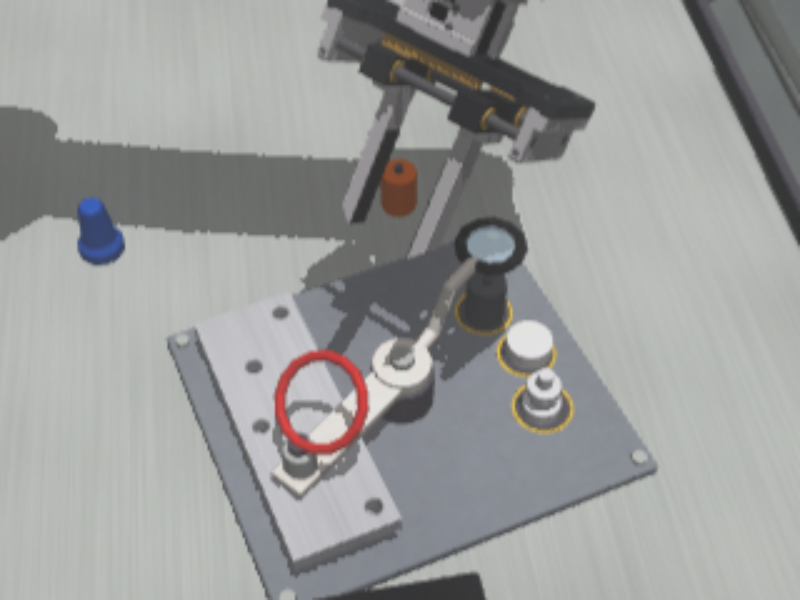

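The lens (crop (490,245)) is over the dark anode (485,300). The pin is home, with the ring at its starting height, the parts have not moved and the gripper is clear. Handing in.

```bash
python3 -c "
from h import *
print(finish_job())"
```

```text
the job is handed in; nothing more can be done
None
```

The job is handed in: by the camera checks, the lens stands over the zinc anode, the pin is home in the next hole, no part appears moved and the gripper is clear; no verdict came back.

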